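# Tap the jammed stir bars out of a sample tube

## Robot

A 6-joint arm with a two-finger parallel gripper is mounted at the origin on a cart in front of the work surface, level with it; the furniture and walls round the work are solid. World frame = base frame: x ahead of the robot, y to its left, z up, the work surface at z = 0. Lengths are in mm, angles in rad, forces in N, time in s.
With the tool pointing down it reaches from about 350 to 925 mm from the base axis. Payload 6.4 kg.
Tool frame: the origin (TCP) lies at the very end of the fingers, on their centre line; the grasp point (between the pads) lies 19 mm behind it (ctrl.hold_point_z is the distance from the TCP to the grasp point, in mm); z points along the fingers, y is the line along which they close (so a half turn about z gives the same grasp; the last joint's range is limited). The gripper opens to 85 mm and grips with 20 to 120 N. Pads are 22 mm wide; open, the fingers measure 114 mm over their backs; the gripper's body (76 mm by 85 mm) begins 54 mm behind the grasp point. The pads swing forward as they close: fully open they stand 13 mm farther back than shut.
Start: joints at [-1.49, 0.245, 1.558, -0, 1.339, -0.174], TCP at [163.838, -629.024, 231.29] pointing down, gripper open.
Joint ranges: [-3.13, 3.13], [-1.02, 2.26], [0.13, 2.54], [-0.95, 4.09], [0.21, 2.88], [-2.74, 2.74]. Speed limits (rad/s): [2.57, 2.57, 3.14, 3.14, 3.14, 3.14].

## Interface

Orientations are given as a 3x3 rotation matrix whose columns are the frame's x, y, z axes.
In Python, from workcell import get_obs, cams, workorder, ctrl gives the robot as it stands.
- The arm moves only by the shell command python3 -m pendant 'ROWS' [OPENING] [FORCE]. ROWS is JSON, one flat list of numbers, 6 for each row, row after row: the shift along the tool's x, y, z in mm, then the turn, a rotation vector about the tool's x, y, z in degrees. A call has 1 to 12 rows; each row shifts and turns the commanded pose from where the row before left it, along the tool's axes as they then stand; what a row does not reach is not made up. A row lasts 1/10 s, in which the tool goes at most 50 mm and 8.59 degrees, less where a joint would pass 70% of its speed; a pose out of reach is approached as far as the arm can. A call with a gripper value outside its range is refused whole. OPENING is the closure, from -1 (fully open) to 1 (shut), set as the call begins (- or left out, the last holds). The fingers move at their own pace and stop on an object; FORCE is the grip in N (left out, the last holds). Time passes only in rows, so rows that do not move let the fingers close. It gives the time, the measured TCP pose, the force, the opening and the grip force at its end, in the units of the state.
- get_obs(): the state, without advancing time (a new reading comes with each control period).
- cams.snapshot(name): name is "scene" or "top" or "wrist"; returns a dict with "img" (480x640x3 uint8, red, green, blue), "fx", "fy", "cx", "cy" (pixels), "k1" (the pictures are not rectified: a ray, as slopes to the right and down, at radius r is drawn at 1 + k1 r^2 times it, then the intrinsics apply), "T" (4x4, takes a point from camera to world coordinates); the wrist camera has in their place "mount" (4x4, takes a point from camera to tool coordinates, whose origin is the TCP and whose axes are the flange's). Camera axes: x right, y down, z forward; pixel columns grow to the right and rows downward; lengths in mm; the calibration is good to about 2 mm. A picture is of the moment at which its call begins: read the wrist's pose just before it. There is no depth.
- workorder.close_job(): hands the job in; it is judged then, once.
The state is a dict: "time_s": time; "joint_pos": joint angles; "joint_velocities": joint speeds; "tau": joint torques, N m; "position": TCP position; "tool_rot": TCP orientation; "force": force on the tool from outside, world axes, zero at the start; "ft_torque": the same for the moment, N m; "finger_gap": finger opening in mm; "gripper_force": force on a finger pad.
Only numpy, scipy, OpenCV 4.12 (cv2) and the standard library are available. Lean on these libraries where they do the work, as an engineer would, in place of code of your own. Each camera call takes 0.05 s, during which the arm holds its last target. There are 200 camera calls.

## Task

Three red stir bars are stuck in the glass sample tube that lies in its blue silicone boot: the first one is wedged in the neck. Take the tube by the boot, tip it well mouth-down and give the lip of the glass a few brisk taps on the edge of the aluminium tray, without hammering the glass, until all three bars have slid out into the tray; then lay the empty tube down on its side on the bench. Do not disturb the wash bottle, the amber bottle or the white jar.

Things in the scene. Friction and masses are not known exactly. Their poses are not given: they have to be found in the camera images.
- tube: sample tube, 98 mm long, 0.12 kg, lying on a flat of its boot: a square blue silicone sleeve 55 mm long, 30 x 30 mm across, to grip it by. Origin: middle of the boot's length, on its underside; x along the tube to the mouth, z up. The axis is 15 mm above. Ahead of the boot: clear glass 17 mm outside, 13 mm bore, with a lip 21 mm across, 6 mm long; its mouth is 67.5 mm ahead of the origin
- tube_mouth (a point): centre of the tube's mouth, in the plane of the lip; x points out of the mouth, along the tube
- glass (a joint): how far the glass is pushed back into its soft boot (m): 0 free, 0.005 fully in; it springs back. It starts to move at about 1.5 N and takes about 1.5 N more per mm; past 5 mm it is hard. So the light glass stops dead on a hard edge while the hand moves on
- bar1: first of three red stir bars, a round-ended rod 10.5 mm across, 26 mm long, with a collar, 10 g; origin at its centre, x along it. The collar is wedged in the neck, the nose 3 mm out of the mouth. Tipping alone does not free it: with the mouth about 45 degrees down, each tap of the lip on a hard edge (0.1 to 0.3 m/s) jars it on by some 3 mm, so that after one to three all slide out
- bar2: second stir bar, same as the first but free to slide, behind it in the tube; origin at its centre
- bar3: third stir bar, same, free, behind the second; origin at its centre
- tray: shallow open tray of aluminium, 130 mm (its x) by 100 mm (its y) outside, 20 mm high, fixed on rubber feet; the rim is 6 mm wide all round, its top 20 mm above the bench, the inner floor 6 mm above the bench. Origin at the centre of its underside on the bench, z up
- wash_bottle: bystander: pale blue wash bottle with a bent spout, 56 x 87 mm, 176 mm tall, standing; origin at the centre of its foot
- amber_bottle: bystander: amber reagent bottle with a black cap, 46 mm across, 86 mm tall, standing; origin at the centre of its foot
- white_jar: bystander: white screw jar, 53 mm across, 60 mm tall, standing; origin at the centre of its foot
- microscope: white stereo microscope, fixed, 353 mm tall; its base, 65 mm high, reaches 135 mm to the right (-y) of its origin and from 170 mm nearer the robot to 160 mm farther away; above the base nothing reaches more than 105 mm to the right of the origin. Behind the work a shelf with a lamp under it takes everything beyond x = 0.70 m above z = 0.38 m, and a cabinet stands to the right beyond y = -0.68 m
- tube_grip (a point): middle of the boot, on the tube's axis, 15 mm from each flat: the place to grip

How it is judged:
By the outcome, as a careful person would: the job done as asked, in the order asked, and still so for the second after the job is handed in, with the robot touching nothing.
It also fails if it takes over 51 s, if anything falls off the work surface, if the arm or the gripper's body presses on something with over 40 N, if the wrist force passes 120 N, or if a joint passes its speed limit or range.

## Working session

There is one attempt and no reset: what is moved stays moved. The work goes in short steps, Python scripts to look and compute and a shell command to move; the robot and the scene stay as the last step left them, time stands still between calls to the robot, and variables do not carry over. Pictures are saved under pics/ and viewed, at most 10 in all, crops included, and the job is handed in when it is done.

```bash
mkdir -p pics; ls; cat > h.py <<'E'
import numpy as np,cv2
from workcell import get_obs,cams
def snap(n,f=None):
    o=get_obs(); s=cams.snapshot(n)
    if n=='wrist':
        T=np.eye(4);T[:3,:3]=o['tool_rot'];T[:3,3]=o['position'];s['T']=T@np.array(s['mount'])
    if f: cv2.imwrite('pics/'+f,s['img'][:,:,::-1])
    return s
def ray(s,u,v):
    a=np.array([(u-s['cx'])/s['fx'],(v-s['cy'])/s['fy']]);b=a.copy()
    for _ in range(20): b=a/(1+s['k1']*(b@b))
    T=np.array(s['T']);d=T[:3,:3]@np.r_[b,1];return T[:3,3],d/np.linalg.norm(d)
def onz(s,u,v,z):
    c,d=ray(s,u,v);return c+d*(z-c[2])/d[2]
def two(s1,p1,s2,p2):
    c,d=ray(s1,*p1);e,f=ray(s2,*p2)
    t=np.linalg.lstsq(np.c_[d,-f],e-c,rcond=None)[0];a=c+d*t[0];b=e+f*t[1];return (a+b)/2,np.linalg.norm(a-b)
def proj(s,p):
    T=np.array(s['T']);q=T[:3,:3].T@(np.array(p)-T[:3,3]);b=q[:2]/q[2];b=b*(1+s['k1']*(b@b));return np.array([s['fx']*b[0]+s['cx'],s['fy']*b[1]+s['cy']])
E
python3 - <<'E'
from h import *
for n in('scene','top'):
    s=snap(n,n+'0.png');print(n,np.round(s['T'],2).tolist(),s['fx'],s['k1'])
o=get_obs();print({k:np.round(v,3).tolist() for k,v in o.items()})
E
```

```text
pics
scene [[0.81, -0.36, 0.47, -28.9], [-0.59, -0.49, 0.64, -993.12], [0.01, -0.79, -0.61, 708.45], [0.0, 0.0, 0.0, 1.0]] 532.2676211040592 -0.09281694376140553
top [[-0.02, -0.99, 0.16, 293.49], [-1.0, 0.02, 0.01, -293.13], [-0.02, -0.16, -0.99, 1171.46], [0.0, 0.0, 0.0, 1.0]] 600.3528379621631 -0.054097109441464855
{'time_s': 0.1, 'joint_pos': [-1.49, 0.246, 1.559, -0.0, 1.339, -0.174], 'joint_velocities': [0.002, -0.002, -0.001, 0.0, -0.0, 0.0], 'tau': [-0.0, -43.067, -32.713, -0.0, 0.003, 0.0], 'position': [163.805, -628.511, 230.276], 'tool_rot': [[0.968, 0.252, -0.0], [0.252, -0.968, 0.002], [0.0, -0.002, -1.0]], 'force': [-0.224, 0.572, 0.021], 'ft_torque': [0.034, -0.013, -0.018], 'gripper_force': 0.0, 'finger_gap': 85.374}
```

View pics/scene0.png

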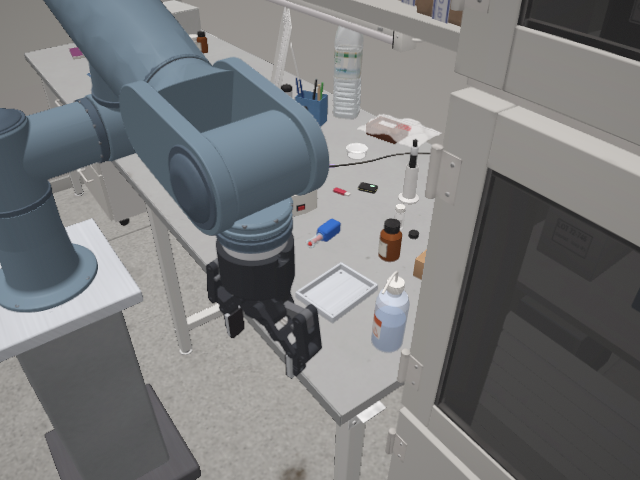

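View pics/top0.png

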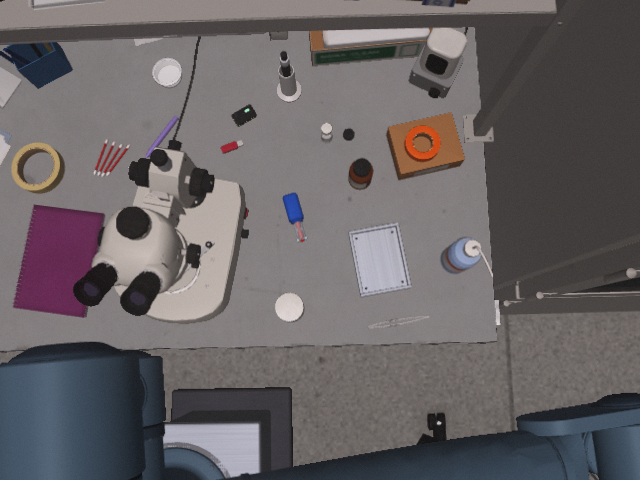

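Scene: the blue boot is at about (328,230), with its mouth toward (310,243), and the tray is at about (337,291). Top: boot at (293,208), mouth near (302,240), tray centred near (380,259), amber bottle (361,172), wash bottle (463,255), jar (289,307).

```bash
python3 - <<'E'
from h import *
S={n:snap(n) for n in('scene','top')}
roi={'scene':(295,205,350,255),'top':(275,185,315,250)}
B={};R={}
for n,s in S.items():
    h=cv2.cvtColor(s['img'],cv2.COLOR_RGB2HSV);x0,y0,x1,y1=roi[n]
    m=np.zeros(h.shape[:2],np.uint8);m[y0:y1,x0:x1]=1
    b=cv2.inRange(h,(105,150,60),(125,255,255))*m
    r=(cv2.inRange(h,(0,90,80),(8,255,255))|cv2.inRange(h,(172,90,80),(180,255,255)))*m
    for nm,k,D in(('blue',b,B),('red',r,R)):
        p=np.argwhere(k)[:,::-1].astype(np.float32);rc=cv2.minAreaRect(p);D[n]=p.mean(0)
        print(n,nm,len(p),p.mean(0),rc, p[p[:,1].argmax()])
print('blue centre',two(S['scene'],B['scene'],S['top'],B['top']))
print('red',two(S['scene'],R['scene'],S['top'],R['top']))
s=S['top'];h=cv2.cvtColor(s['img'],cv2.COLOR_RGB2HSV)
print('blue z=20',onz(s,*B['top'],22))
for z in (15,30):
  h=cv2.cvtColor(s['img'],cv2.COLOR_RGB2HSV);b=cv2.inRange(h,(105,150,60),(125,255,255));b[:185]=0;b[250:]=0;b[:,:275]=0;b[:,315:]=0
  P=np.array([onz(s,u,v,z)[:2] for v,u in np.argwhere(b)],np.float32);print(z,cv2.minAreaRect(P))
# crops
a=cv2.resize(S['top']['img'][180:310,270:420],None,fx=4,fy=4,interpolation=cv2.INTER_CUBIC)
c=cv2.resize(S['scene']['img'][200:325,285:385],None,fx=4,fy=4,interpolation=cv2.INTER_CUBIC)
cv2.imwrite('pics/c1.png',a[:,:,::-1]);cv2.imwrite('pics/c2.png',c[:,:,::-1])
for nm,p,z in(('jar',(289,307),60),('amber',(361,166),86),('wash',(462,256),100)): print(nm,onz(s,*p,z))
E
```

```text
scene blue 288 [329.30554 228.87848] ((329.3200378417969, 228.76002502441406), (14.800000190734863, 22.400001525878906), 53.13010025024414) [325. 240.]
scene red 38 [303.6579  218.97368] ((304.3346252441406, 225.62586975097656), (40.17915725708008, 6.638988018035889), 79.28687286376953) [309. 245.]
top blue 394 [292.62946 207.5533 ] ((292.76416015625, 207.9245147705078), (28.570993423461914, 14.1481351852417), 74.05460357666016) [292. 223.]
top red 14 [300.14285 235.42857] ((299.5882873535156, 231.8529815673828), (18.91777801513672, 3.152963161468506), 75.96376037597656) [301. 241.]
blue centre (array([ 563.77049086, -232.79811874,   16.47114658]), np.float64(3.4973054542443163))
red (array([ 491.01217545, -246.87497532,   81.6782084 ]), np.float64(6.644797640034401))
blue z=20 [ 560.93692807 -232.22092326   22.        ]
15 ((561.939208984375, -232.1122283935547), (57.88981246948242, 28.011157989501953), 14.788016319274902)
30 ((558.457275390625, -232.90370178222656), (57.13896179199219, 27.64784812927246), 14.788043975830078)
jar [ 364.01159858 -224.58238764   60.        ]
amber [ 622.50152657 -364.93287068   86.        ]
wash [ 445.69118875 -540.25793863  100.        ]
```

View pics/c1.png

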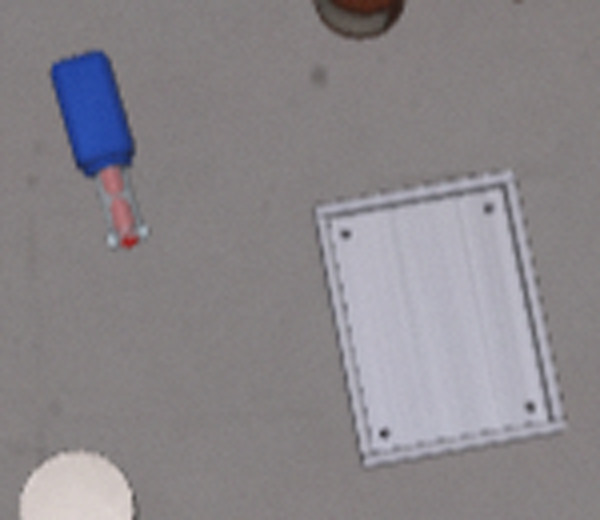

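View pics/c2.png

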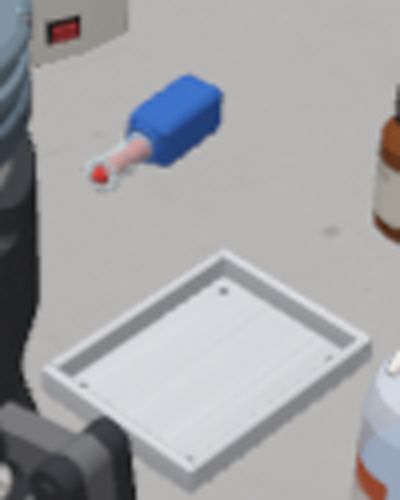

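```bash
python3 - <<'E'
from h import *
from workcell import ctrl
S=snap('scene');T=snap('top')
def c1(u,v):return(u/4+270-.4,v/4+180-.4)
def c2(u,v):return(u/4+285-.4,v/4+200-.4)
L={'mouth':((98,174),(127,242)),'TL':((222,252),(317,209)),'TR':((372,343),(513,173)),'BR':((193,468),(564,428)),'BL':((43,373),(366,464))}
for k,(a,b) in L.items():
    print(k,two(S,c2(*a),T,c1(*b)),onz(T,*c1(*b),20 if k!='mouth' else 15))
q=np.array([onz(T,*c1(*L[k][1]),20)[:2] for k in('TL','TR','BR','BL')])
print('centre',q.mean(0),'sides',np.linalg.norm(q-np.roll(q,-1,0),axis=1),'yaw',np.degrees(np.arctan2(*(q[0]+q[1]-q[2]-q[3])[::-1])))
print('amber',two(S,(390.5,226),T,(361.5,166.5)),'wash',onz(T,463,265,0));print(ctrl.hold_point_z)
w=snap('wrist');print(np.round(w['mount'],3).tolist(),w['fx'])
E
```

```text
mouth (array([ 497.8166325 , -248.54529966,   15.87488466]), np.float64(2.43865754035481)) [ 496.8904282  -247.92187187   15.        ]
TL (array([ 510.80232292, -341.31365297,   17.13840509]), np.float64(0.5245194355661393)) [ 510.0343331  -341.05945737   20.        ]
TR (array([ 527.06966863, -438.25988257,   15.97539128]), np.float64(1.6748824716581132)) [ 525.5367049  -437.28743962   20.        ]
BR (array([ 401.42625919, -457.1605072 ,   19.57907779]), np.float64(2.83822481807145)) [ 400.15440558 -456.36578879   20.        ]
BL (array([ 385.86782525, -361.21193591,   15.31008629]), np.float64(0.7363273922041241)) [ 385.16852924 -360.76148032   20.        ]
centre [ 455.2234932  -398.86854153] sides [ 97.46870318 126.82548794  96.77169156 126.41059561] yaw 8.808925549288416
amber (array([ 623.10762279, -365.71417313,   76.95672012]), np.float64(2.5825885390452714)) wash [ 441.98464744 -564.22089868    0.        ]
18.700000000000003
[[-0.0, -0.948, -0.319, 81.752], [1.0, 0.0, -0.0, 0.153], [0.0, -0.319, 0.948, -142.668], [0.0, 0.0, 0.0, 1.0]] 332.11115405866747
```

```bash
python3 -m pendant '[40,-24,0,0,0,0, 40,-24,0,0,0,0, 40,-24,0,0,0,0, 40,-24,0,0,0,0, 40,-24,0,0,0,0, 40,-24,0,0,0,0, 40,-24,0,0,0,0, 40,-24,0,0,0,0, 40,-24,0,0,0,0, 40,-24,0,0,0,0, 40,-22,0,0,0,0, 40,-21,0,0,0,0]' -0.4 60
python3 -m pendant '[6,0,40,0,0,0, 0,0,40,0,0,0, 0,0,20,0,0,0, 0,0,0,0,0,0]'
python3 - <<'E'
from h import *
w=snap('wrist','w1.png');o=get_obs();print(o['position'],np.round(o['tool_rot'],3).tolist(),np.round(o['joint_pos'],2))
h=cv2.cvtColor(w['img'],cv2.COLOR_RGB2HSV);b=cv2.inRange(h,(105,150,60),(125,255,255));n,l,st,ce=cv2.connectedComponentsWithStats(b);print(st[1:][st[1:,4]>300])
k=1+st[1:,4].argmax()
for z in(0,15,30):
  P=np.array([onz(w,u,v,z)[:2] for v,u in np.argwhere(l==k)],np.float32);print(z,cv2.minAreaRect(P))
E
```

```text
time_s: 1.55
position: [558.2, -232.5, 231.5]
tool_rot: [[0.968, 0.252, 0.0], [0.252, -0.968, -0.0], [0.0, 0.0, -1.0]]
force: [0.5, -0.3, 0.5]
finger_gap: 59.7
gripper_force: 0.0
time_s: 1.95
position: [560.6, -231.0, 127.1]
tool_rot: [[0.968, 0.252, -0.007], [0.252, -0.968, 0.004], [-0.005, -0.006, -1.0]]
force: [-0.9, -0.1, -0.7]
finger_gap: 60.1
gripper_force: 0.0
[ 562.00636432 -232.07415573  129.9268019 ] [[0.968, 0.252, -0.003], [0.252, -0.968, 0.002], [-0.002, -0.002, -1.0]] [-0.58  0.26  1.74 -0.    1.15  0.74]
[[ 300  205   38   70 2432]]
0 ((552.5194091796875, -233.33636474609375), (62.387413024902344, 31.4805908203125), 15.077669143676758)
15 ((557.4276123046875, -232.0983123779297), (58.913265228271484, 29.727540969848633), 15.07766056060791)
30 ((562.3358764648438, -230.86036682128906), (55.43907928466797, 27.974498748779297), 15.077679634094238)
```

View pics/w1.png

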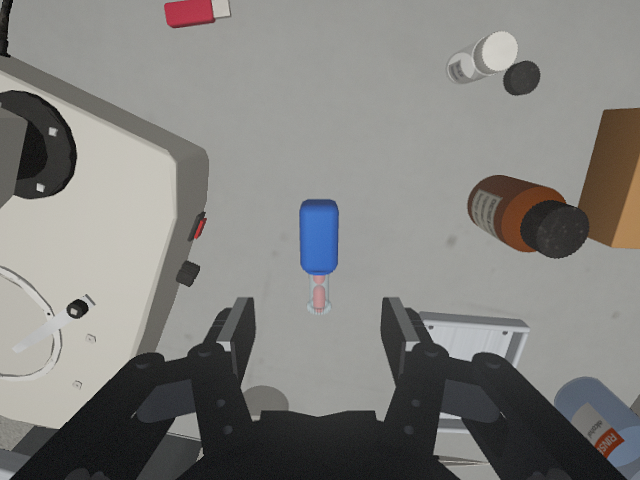

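The wrist view shows the boot centred at (319,236), aligned with the tool and between the open fingers. I'm going down to it now.

```bash
python3 -m pendant '[0,0,40,0,0,0, 0,0,40,0,0,0, 0,0,25,0,0,0, 0,0,12,0,0,0, 0,0,5,0,0,0, 0,0,0,0,0,0, 0,0,0,0,0,0]'
```

```text
time_s: 2.7
position: [564.3, -233.6, 11.4]
tool_rot: [[0.968, 0.252, 0.003], [0.252, -0.968, -0.002], [0.002, 0.003, -1.0]]
force: [0.4, -1.0, -0.3]
finger_gap: 59.8
gripper_force: 0.0
```

```bash
python3 -m pendant '[-1,0,7,0,0,0, 0,0,0,0,0,0]'; python3 -m pendant '[0,0,0,0,0,0, 0,0,0,0,0,0, 0,0,0,0,0,0, 0,0,0,0,0,0, 0,0,0,0,0,0]' 1 80; python3 -c "
from h import *
for i in range(3):print(np.round(get_obs()['position'],1))"
```

```text
time_s: 2.9
position: [561.7, -232.9, 2.3]
tool_rot: [[0.968, 0.252, -0.0], [0.252, -0.968, 0.0], [-0.0, -0.0, -1.0]]
force: [-0.7, -0.1, -1.3]
finger_gap: 59.5
gripper_force: 0.0
time_s: 3.4
position: [562.3, -232.7, 3.1]
tool_rot: [[0.968, 0.252, 0.001], [0.252, -0.968, 0.0], [0.001, -0.0, -1.0]]
force: [-0.2, 3.6, 6.7]
finger_gap: 28.5
gripper_force: 80.3
[ 562.3 -232.7    3.1]
[ 562.3 -232.7    3.1]
[ 562.3 -232.7    3.1]
```

```bash
python3 -m pendant '[0,0,-20,0,0,0, 0,0,-40,0,0,0, 0,0,-50,0,0,0, 0,0,-40,0,0,0, -11,38,0,0,0,0, -11,38,0,0,0,0, -11,38,0,0,0,0, -11,38,0,0,0,0, 0,0,0,0,0,0]'; python3 -m pendant '[0,0,0,0,7,0, 0,0,0,0,7,0, 0,0,0,0,7,0, 0,0,0,0,7,0, 0,0,0,0,7,0, 0,0,0,0,7,0, 0,0,0,0,7,0, 0,0,0,0,7,0, 0,0,0,0,0,0, 0,0,0,0,0,0]'
python3 - <<'E'
from h import *
s=snap('scene');w=snap('wrist');t=snap('top');o=get_obs();print(np.round(o['joint_pos'],2))
a=cv2.resize(s['img'][130:330,230:430],(400,400));b=cv2.resize(t['img'][150:310,280:440],(400,400))
cv2.imwrite('pics/d1.png',np.vstack([np.hstack([a,b])])[:,:,::-1])
P=np.array(o['position']);R=np.array(o['tool_rot'])
for n,p in(('mouth',(-67.5,0,-12.5)),('low',(-67.5,0,-2)),('grip',(0,0,-12.5))):
    q=P+R@p;print(n,np.round(q,1),proj(s,q),proj(t,q),proj(w,q))
E
```

```text
time_s: 4.3
position: [556.5, -395.8, 151.9]
tool_rot: [[0.969, 0.248, 0.0], [0.248, -0.969, -0.002], [-0.0, 0.002, -1.0]]
force: [-0.5, 1.0, -1.5]
finger_gap: 28.8
gripper_force: 79.4
time_s: 5.3
position: [557.3, -390.7, 151.5]
tool_rot: [[0.544, 0.252, 0.8], [0.14, -0.968, 0.209], [0.827, -0.002, -0.562]]
force: [0.1, -1.0, -0.4]
finger_gap: 28.5
gripper_force: 79.6
[-1.1   0.31  1.87  1.15  1.08 -0.44]
mouth [ 511.9 -403.5  104.6] [362.34599247 243.32076353] [384.96271729 221.29741315] [318.31525375 431.6636595 ]
low [ 520.3 -401.3   98.7] [364.8276943  243.64862791] [383.26733196 217.45733723] [318.29411593 415.67667379]
grip [ 548.5 -393.8  160.6] [375.68755609 209.85270896] [381.57097877 194.17716017] [318.12294379 320.30804607]
```

View pics/d1.png

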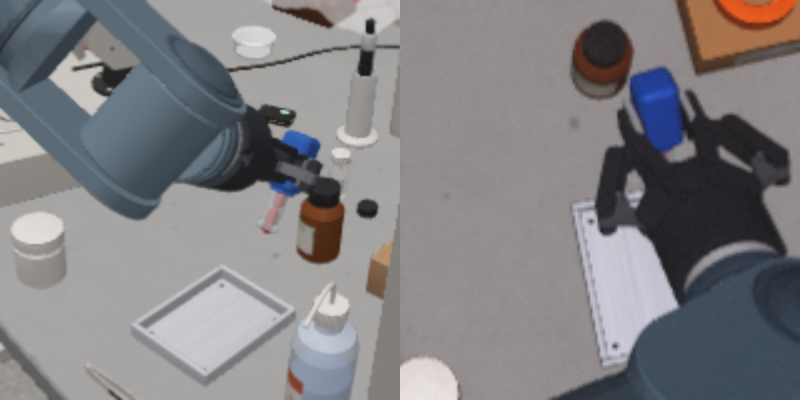

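The lip appears at scene (363.5,245) against a predicted (362,243), so the held tube's geometry is confirmed. It is about 56° mouth-down. I'm approaching the far rim and will then probe for contact slowly.

```bash
python3 -m pendant '[-18,0,14,0,0,0, -18,0,14,0,0,0, -14,0,11,0,0,0, -4,0,3,0,0,0, 0,0,0,0,0,0, 0,0,0,0,0,0]'; python3 -m pendant '[-3,0,0,0,0,0, -3,0,0,0,0,0, -2,0,0,0,0,0, 0,0,0,0,0,0, 0,0,0,0,0,0]'; python3 -m pendant '[-2,0,0,0,0,0, 0,0,0,0,0,0]';  python3 -m pendant '[-2,0,0,0,0,0, 0,0,0,0,0,0]'
python3 - <<'E'
from h import *
s=snap('scene');o=get_obs()
P=np.array(o['position']);R=np.array(o['tool_rot'])
for n,p in(('mouth',(-67.5,0,-12.5)),('low',(-67.5,0,-2))):
    q=P+R@p;print(n,np.round(q,1),proj(s,q))
cv2.imwrite('pics/e1.png',cv2.resize(s['img'][220:320,290:400],None,fx=5,fy=5,interpolation=cv2.INTER_CUBIC)[:,:,::-1])
E
```

```text
time_s: 6.05
position: [562.7, -390.5, 85.5]
tool_rot: [[0.54, 0.252, 0.803], [0.143, -0.968, 0.208], [0.829, 0.002, -0.559]]
force: [0.5, -0.0, -0.4]
finger_gap: 28.3
gripper_force: 79.6
time_s: 6.55
position: [557.6, -391.1, 77.4]
tool_rot: [[0.541, 0.252, 0.802], [0.141, -0.968, 0.209], [0.829, -0.0, -0.559]]
force: [-0.4, 0.6, -1.1]
finger_gap: 28.3
gripper_force: 79.6
time_s: 6.75
position: [556.5, -391.3, 75.5]
tool_rot: [[0.541, 0.252, 0.802], [0.141, -0.968, 0.209], [0.829, -0.0, -0.559]]
force: [0.4, -0.1, -0.7]
finger_gap: 28.6
gripper_force: 79.6
time_s: 6.95
position: [555.6, -391.7, 74.1]
tool_rot: [[0.541, 0.252, 0.803], [0.141, -0.968, 0.209], [0.829, -0.0, -0.559]]
force: [0.3, 0.3, -0.5]
finger_gap: 28.5
gripper_force: 79.6
mouth [ 509.1 -403.8   25.2] [359.04066208 276.08325215]
low [ 517.5 -401.6   19.3] [361.44107091 276.11047707]
```

View pics/e1.png

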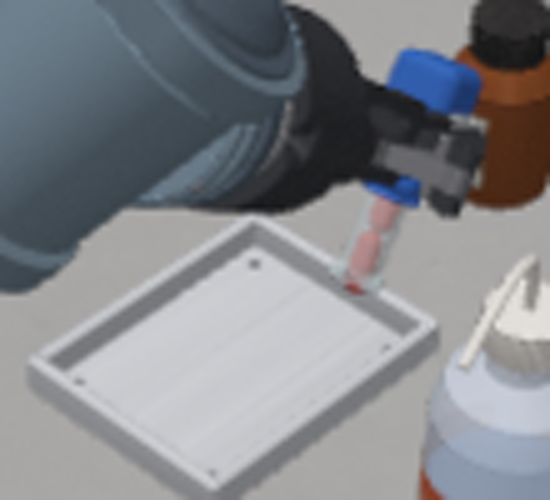

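The lip (crop (355,285)) hangs over the far rim's inner edge and is about to touch.

```bash
python3 -m pendant '[-1,0,0,0,0,0, 0,0,0,0,0,0]'|sed -n '2p;4p'; python3 -m pendant '[-1,0,0,0,0,0, 0,0,0,0,0,0]'|sed -n '2p;4p';python3 -m pendant '[-1,0,0,0,0,0, 0,0,0,0,0,0]'|sed -n '2p;4p'
```

```text
position: [555.2, -391.8, 73.7]
force: [1.6, 1.1, 0.8]
position: [554.8, -392.0, 72.9]
force: [2.1, 0.6, 2.9]
position: [554.2, -392.2, 72.1]
force: [1.2, 2.3, 3.8]
```

```bash
python3 -m pendant '[17,0,0,0,0,0, 16,0,0,0,0,0, 0,0,0,0,0,0, -16,0,0,0,0,0, -16,0,0,0,0,0]' |sed -n '2p;4p';python3 -m pendant '[8,0,0,0,0,0, 12,0,0,0,0,0, 0,0,0,0,0,0]'|sed -n '2p;4p'
python3 - <<'E'
from h import *
s=snap('scene')
c=s['img'][220:320,290:400];cv2.imwrite('pics/e2.png',cv2.resize(c,None,fx=5,fy=5,interpolation=cv2.INTER_CUBIC)[:,:,::-1])
E
```

```text
position: [553.8, -391.8, 71.4]
force: [1.5, 0.5, 3.1]
position: [566.6, -389.5, 91.2]
force: [-0.6, 0.2, -0.9]
```

View pics/e2.png

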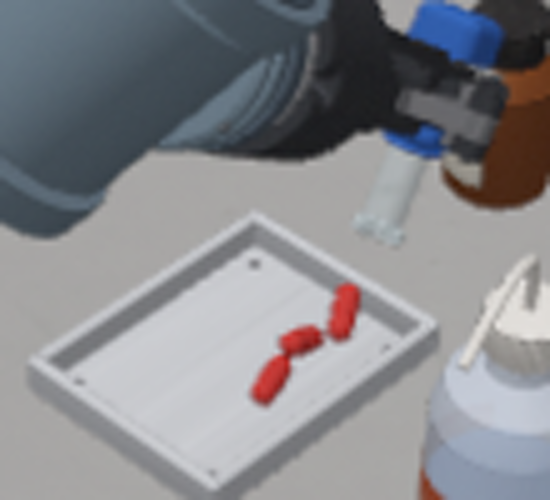

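Only clear glass remains in the tube, and all three red bars lie in the tray at crop (345,310), (300,340) and (270,380). I'm lifting off, levelling the tube and returning it to its starting spot.

```bash
python3 -m pendant '[33,0,-22,0,0,0, 33,0,-22,0,0,0, 0,0,0,0,-7,0, 0,0,0,0,-7,0, 0,0,0,0,-7,0, 0,0,0,0,-7,0, 0,0,0,0,-7,0, 0,0,0,0,-7,0, 0,0,0,0,-7,0, 0,0,0,0,-7,0, 0,0,0,0,0,0]'
python3 -m pendant '[10,-38,0,0,0,0, 10,-38,0,0,0,0, 9,-38,0,0,0,0, 7,-38,0,0,0,0, 0,0,0,0,0,0, 0,0,0,0,0,0]'
```

```text
time_s: 9.55
position: [568.1, -387.6, 168.8]
tool_rot: [[0.967, 0.256, 0.001], [0.256, -0.967, -0.001], [0.001, 0.001, -1.0]]
force: [0.1, -0.2, 0.0]
finger_gap: 28.8
gripper_force: 79.6
time_s: 10.15
position: [561.8, -232.4, 168.2]
tool_rot: [[0.967, 0.253, 0.001], [0.253, -0.967, 0.001], [0.001, -0.0, -1.0]]
force: [0.4, 0.2, -0.1]
finger_gap: 29.0
gripper_force: 79.7
```

```bash
python3 -m pendant '[0,0,40,0,0,0, 0,0,40,0,0,0, 0,0,40,0,0,0, 0,0,25,0,0,0, 0,0,10,0,0,0, 0,0,4,0,0,0, 0,0,1,0,0,0, 0,0,0,0,0,0, 0,0,0,0,0,0]'|sed -n '2p;4p';python3 -m pendant '[0,0,2,0,0,0, 0,0,2,0,0,0, 0,0,0,0,0,0, 0,0,0,0,0,0]'|sed -n '2p;4p'
```

```text
position: [563.3, -233.6, 10.0]
force: [-0.3, 1.0, -1.4]
position: [562.2, -232.7, 4.2]
force: [-0.1, 0.2, -0.7]
```

```bash
for i in 1 2; do python3 -m pendant '[0,0,0.7,0,0,0, 0,0,0,0,0,0, 0,0,0,0,0,0]'|sed -n '2p;4p';done
```

```text
position: [562.3, -232.8, 3.6]
force: [-0.3, 0.8, 0.0]
position: [562.4, -232.9, 3.1]
force: [0.1, 0.2, 1.1]
```

```bash
python3 -m pendant '[0,0,0.3,0,0,0, 0,0,0,0,0,0]' |sed -n '2p;4p'; python3 -m pendant '[0,0,0,0,0,0, 0,0,0,0,0,0, 0,0,0,0,0,0, 0,0,0,0,0,0, 0,0,0,0,0,0, 0,0,-15,0,0,0, 0,0,-35,0,0,0, 0,0,-40,0,0,0, 0,0,-40,0,0,0, 0,0,-30,0,0,0, 0,0,0,0,0,0, 0,0,0,0,0,0]' -0.4
python3 - <<'E'
from h import *
w=snap('wrist','f1.png');s=snap('scene');t=snap('top')
a=cv2.resize(s['img'][190:330,290:430],(400,400));b=cv2.resize(t['img'][190:310,300:420],(400,400),interpolation=cv2.INTER_CUBIC)
cv2.imwrite('pics/f2.png',np.vstack([np.hstack([a,b]),cv2.resize(w['img'][150:400,200:600],(800,500))[:200]])[:,:,::-1])
E
```

```text
position: [562.4, -232.9, 3.1]
force: [-1.7, 0.6, 4.0]
time_s: 13.45
position: [562.7, -233.1, 164.3]
tool_rot: [[0.968, 0.252, 0.002], [0.252, -0.968, -0.001], [0.002, 0.002, -1.0]]
force: [0.3, 0.4, -0.4]
finger_gap: 59.8
gripper_force: 0.0
```

View pics/f2.png

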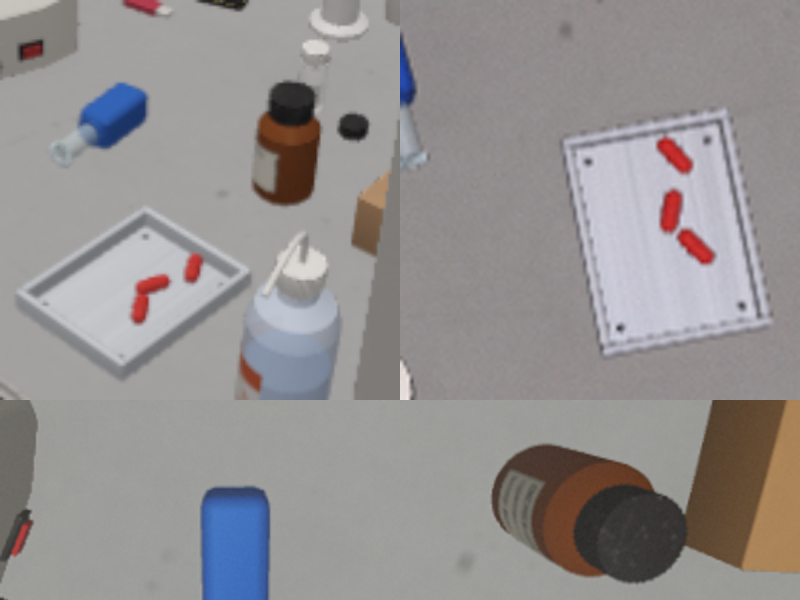

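The pictures show all three bars flat inside the tray, the empty tube on its boot at top-crop (405,100), and the amber and wash bottles standing where they were. The gripper is clear, so I'm handing in.

```bash
python3 -c "
from workcell import workorder
print(workorder.close_job())"
```

```text
the job is handed in; nothing more can be done
None
```

All three stir bars slid out into the tray after a slow touch and one brisk tap of the lip on its rim; the empty tube is back on its side on the bench, the bottles and jar were left alone, and the job was handed in at about 14 s.

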